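# Find the key to the cash box

## Task

One of the three keys standing in the wooden key block unlocks the grey cash box, but nobody remembers which: try them one at a time, pushing the key straight down into the lock on the lid. Put a key that stops short back in the block without forcing it; when one goes fully home, throw the latch with a quarter turn clockwise, turn the key back, draw it out and put it in the terracotta bowl, with the other two keys standing in the block. Never leave a key lying about outside the bowl, and do not knock or shift the other things on the table.

Things in the scene. Friction and masses are not known exactly. Their poses are not given: they have to be found in the camera images.
- cashbox: Grey steel cash box that cannot shift, origin under its centre, 164 (x) x 204 (y) mm, lid top 85 mm above the table. The lock is in the lid, 45 mm from its centre towards -x. Else above the lid only a folded carrying handle 7 mm high, 25 mm or more to +x of the lid's centre.
- lock (a point): Centre of the lock's face, 4 mm above the lid; z up, x along the keyway at rest. Steel collar 35 mm across, brass keyway disc 27 mm, flush. Keyway 22 mm along x, 6 mm along y, mouth bevelled by 2 mm all round. A key goes in straight down, either way round; the right one until its shoulder rests on the face (head's centre 20 mm above this point). It must be fully in to throw the latch.
- plug (a joint): Turn of the keyway disc, clockwise seen from above, 0 (keyway along lock's x) to 1.6 rad. A wrong key stops against a ward about 14 mm short of home, springy by 1 to 3 mm: do not push over 25 N or turn it there. The right one (any of the three, drawn afresh each time) goes home and turns freely; the disc follows with up to 0.35 rad of play. A key comes out only when within about 0.3 rad of 0.
- latch (a joint): Latch cam under the lid, out of sight: 0 to 0.15 locked, grows as a key carries it clockwise, ends at 1.3 rad; thrown from 0.75 on. The right key, fully home, takes it along after up to 0.5 rad of play, so turn the key about 1.5 rad. Light friction (disc and latch together about 0.04 N m); it stays thrown when the key is turned back.
- key_1_head (a point): Centre of the black plastic head of a standing key: 34 wide (x), 9 thick (y), 40 high, flat-sided; pinch it across the 9 mm. z up. Its flat underside, 20 mm below, is the shoulder; below that a steel blade 36 long, 20 wide (x), 3 thick (y), round-ended, the same either way round. Waist below the shoulder; upright cuts in the blade's end, other ones on each key. 60 g.
- key_2_head (a point): Key with yellow plastic head; this point is the head's centre, 20 mm above the shoulder. Same sizes and axes as key_1_head; only the cuts in its blade's end differ.
- key_3_head (a point): Key with green plastic head; this point is the head's centre, 20 mm above the shoulder. Same sizes and axes as key_1_head; only the cuts in its blade's end differ.
- slot_1 (a point): Where the centre of a key's head is when the key stands in this slot: 20 mm above the top of the wooden key block (190 x 56 mm, top 50 mm above the table, cannot shift; 3 slots 60 mm apart along its length x; z up). Slot 24 mm along x, 7 mm along y, 42 deep, mouth bevelled 1.5 mm; key's width along x, shoulder on the block. One key in each at the start; any free slot will do to put one back.
- slot_2 (a point): The same for the middle slot of the key block.
- slot_3 (a point): The same for the other end slot of the key block.
- bowl_in (a point): Centre of the inner floor of the terracotta bowl, 6 mm above the table: rim 140 mm across and 50 mm high, foot 63 mm across, wall 5 mm, 0.45 kg, loose.
- tumbler_blue: Blue plastic tumbler, 74 mm across, 118 high, origin under its centre. Bystander.
- tumbler_pink: Pink plastic tumbler, same size. Bystander.
- measuring_cup: Steel measuring cup, 80 mm across, 46 high, wire handle folded out 108 mm from its centre along its x at 37 mm height; origin under the cup's centre. Bystander.
- salt_shaker: White salt shaker, 48 mm across, 68 high, origin under its centre. Bystander.
There are look-alikes about, which are no part of the job. What is meant by the part that bears bowl_in is not turquoise or yellow, and is the larger of those in its own colour.

How it is judged:
By the outcome, as a careful person would: the job done as asked, in the order asked, and still so for the second after the job is handed in, with the robot touching nothing.
It also fails if it takes over 72 s, if anything falls off the work surface, if the arm or the gripper's body presses on something with over 40 N, if the wrist force passes 120 N, or if a joint passes its speed limit or range.

## Robot

A 6-joint arm with a two-finger parallel gripper is mounted at the origin on the work surface. World frame = base frame: x ahead of the robot, y to its left, z up, the work surface at z = 0. Lengths are in m, angles in rad, forces in N, time in s.
With the tool pointing down it reaches from about 0.375 to 0.9 m from the base axis. Payload 3.1 kg.
Tool frame: the origin (TCP) lies midway between the tips of the shut fingers; the grasp point (between the pads) lies 19 mm behind it (pinch_z is the distance from the TCP to the grasp point, in m); z points along the fingers, y is the line along which they close (so a half turn about z gives the same grasp; the last joint's range is limited). The gripper opens to 85 mm and grips with 20 to 120 N. Pads are 22 mm wide; open, the fingers measure 114 mm over their backs; the gripper's body (76 mm by 85 mm) begins 54 mm behind the grasp point. The pads swing forward as they close: fully open they stand 13 mm farther back than shut.
Start: joints at [0.955, 0.527, 1.433, -0, 1.181, -0.178], TCP at [0.265, 0.566, 0.231] pointing down, gripper open.
Joint ranges: [-3.08, 3.08], [-0.75, 2.2], [0.22, 2.44], [-1.43, 4.57], [0, 2.65], [-2.85, 2.85]. Speed limits (rad/s): [2.79, 2.79, 3.14, 3.14, 3.14, 3.14].

## Interface

Orientations are given as a unit quaternion [x, y, z, w].
In Python, from station import sense, snapshot, camera_params, sign_off, pinch_z gives the robot as it stands. The module is installed in compiled form; this text tells all that it offers.
- The arm moves only by the shell command python3 -m handwheel 'ROWS' [FORCE]. ROWS is JSON, a list that holds one entry, the list of rows, each a list of 7 numbers: the turn, a rotation vector about the tool's x, y, z in degrees, then the shift along the tool's x, y, z in m, then the opening, from 0 (shut) to 1 (fully open). A call has 1 to 20 rows; each row shifts and turns the commanded pose from where the row before left it, along the tool's axes as they then stand; what a row does not reach is not made up. A row lasts 1/8 s, in which the tool goes at most 62.5 mm and 10.7 degrees, less where a joint would pass 70% of its speed; a pose out of reach is approached as far as the arm can. A call with a gripper value outside its range is refused whole. The fingers move at their own pace and stop on an object; FORCE is the grip in N (left out, the last holds). Time passes only in rows, so rows that do not move let the fingers close. It gives the time, the measured TCP pose, the force, the opening and the grip force at its end, in the units of the state.
- sense(): the state, without advancing time (a new reading comes with each control period).
- snapshot(name): name is "scene" or "top" or "wrist"; returns the picture (420x560x3 uint8, red, green, blue); there is no depth.
- camera_params(name): a dict with "fx", "fy", "cx", "cy" (pixels), "world_to_cam" (4x4, takes a point from world to camera coordinates); the wrist camera has in their place "mount" (4x4, takes a point from camera to tool coordinates, whose origin is the TCP and whose axes are the flange's). Camera axes: x right, y down, z forward; pixel columns grow to the right and rows downward; lengths in m; the calibration is good to about 2 mm. A picture is of the moment at which its call begins: read the wrist's pose just before it. camera_params takes no time and is no camera call.
- sign_off(): hands the job in; it is judged then, once.
The state is a dict: "t": time; "q": joint angles; "qd": joint speeds; "tau": joint torques, N m; "tcp_pos": TCP position; "tool_rot": TCP orientation; "force": force on the tool from outside, world axes, zero at the start; "ft_torque": the same for the moment, N m; "finger_gap": opening from 0.0 (shut) to 1.0 (fully open); "gripper_force": force on a finger pad.
Only numpy, scipy, OpenCV 4.12 (cv2) and the standard library are available. Lean on these libraries where they do the work, as an engineer would, in place of code of your own. Each camera call takes 0.05 s, during which the arm holds its last target. There are 200 camera calls.

## Working session

There is one attempt and no reset: what is moved stays moved. The work goes in short steps, Python scripts to look and compute and a shell command to move; the robot and the scene stay as the last step left them, time stands still between calls to the robot, and variables do not carry over. Pictures are saved under pics/ and viewed, at most 10 in all, crops included, and the job is handed in when it is done.

```bash
mkdir -p pics; cat > h.py <<'E'
import numpy as np,cv2
from station import *
from scipy.spatial.transform import Rotation as R
def snap(n,f):
    s=sense(); im=snapshot(n); cv2.imwrite('pics/'+f,im[:,:,::-1]); return s,im
def cam(n,s=None):
    p=camera_params(n); K=np.array([[p['fx'],0,p['cx']],[0,p['fy'],p['cy']],[0,0,1]])
    if n=='wrist':
        T=np.eye(4);T[:3,:3]=R.from_quat(s['tool_rot']).as_matrix();T[:3,3]=s['tcp_pos']
        return K,T@np.array(p['mount'])
    return K,np.linalg.inv(np.array(p['world_to_cam']))
def ray(n,uv,z,s=None):
    K,C=cam(n,s); uv=np.atleast_2d(uv).astype(float)
    d=np.c_[uv,np.ones(len(uv))]@np.linalg.inv(K).T@C[:3,:3].T; o=C[:3,3]
    return o+d*((z-o[2])/d[:,2])[:,None]
def proj(n,P,s=None):
    K,C=cam(n,s); P=np.atleast_2d(P); c=(P-C[:3,3])@C[:3,:3]; u=c@K.T; return u[:,:2]/u[:,2:]
E
python3 - <<'E'
from h import *
_,a=snap('top','top0.png');_,b=snap('scene','scene0.png')
cv2.imwrite('pics/t.png',cv2.resize(a[:,:,::-1],(800,600)))
s=sense();print(s['tool_rot'],s['finger_gap'],pinch_z, camera_params('wrist'))
for n in('top','scene'):print(n,cam(n))
E
```

```text
[ 2.17118690e-01  9.76144700e-01 -9.24850763e-04 -3.79176033e-04] 1.0042135748699963 0.0187 {'fx': 358.94662042952217, 'fy': 358.94662042952217, 'cx': 273.35303497802556, 'cy': 212.60389755958215, 'mount': array([[ 1.50455099e-03, -9.47479430e-01, -3.19813173e-01,
         8.40006073e-02],
       [ 9.99998434e-01,  1.12744865e-03,  1.36427847e-03,
        -5.95320689e-04],
       [-9.32052856e-04, -3.19814725e-01,  9.47479642e-01,
        -1.43167629e-01],
       [ 0.00000000e+00,  0.00000000e+00,  0.00000000e+00,
         1.00000000e+00]])}
top (array([[456.389466  ,   0.        , 273.83156645],
       [  0.        , 456.389466  , 208.35606456],
       [  0.        ,   0.        ,   1.        ]]), array([[ 0.01387395, -0.99150742,  0.12930793,  0.31453295],
       [-0.9998987 , -0.0141684 , -0.00135741, -0.09714288],
       [ 0.00317796, -0.129276  , -0.99160356,  1.14714242],
       [ 0.        ,  0.        ,  0.        ,  1.        ]]))
scene (array([[499.25534496,   0.        , 270.52546882],
       [  0.        , 499.25534496, 202.37021267],
       [  0.        ,   0.        ,   1.        ]]), array([[ 0.49353604,  0.63754072, -0.59157756,  1.25005885],
       [ 0.86968078, -0.36864718,  0.32825994, -0.50621082],
       [-0.00880432, -0.67649175, -0.73639758,  1.07703869],
       [ 0.        ,  0.        ,  0.        ,  1.        ]]))
```

View pics/t.png

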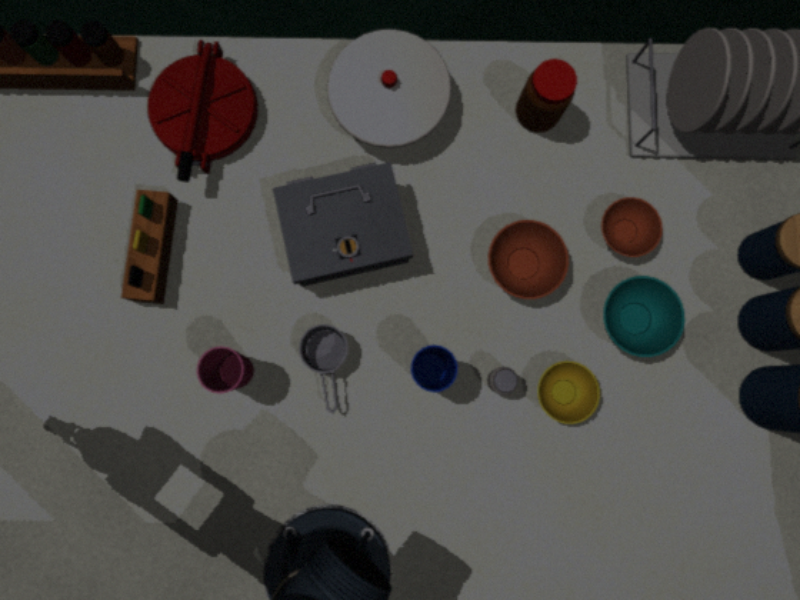

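View pics/scene0.png

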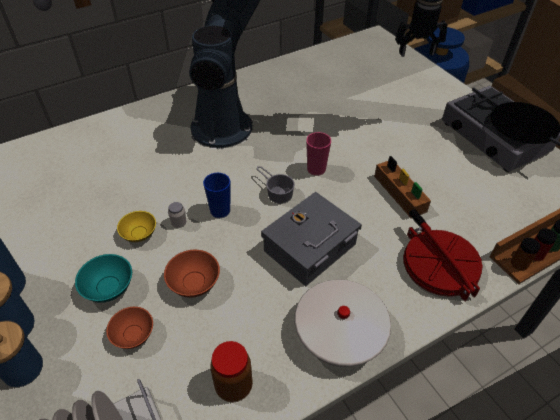

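The top view (800x600 pixels) shows the key block at (150,245), with green (145,207), yellow (138,240) and black (136,276) heads. The cash box is at (345,222) with its lock at (347,246). There are two terracotta bowls, at (528,260) larger and (632,227) smaller, plus turquoise (644,316) and yellow (570,393) ones. The description fits the larger terracotta bowl at (528,260).

```bash
python3 - <<'E'
from h import *
a=cv2.imread('pics/top0.png'); hsv=cv2.cvtColor(a,cv2.COLOR_BGR2HSV)
def crop(x0,y0,x1,y1,w,h): return cv2.convertScaleAbs(cv2.resize(a[y0:y1,x0:x1],(w,h),interpolation=cv2.INTER_CUBIC),alpha=2)
L=crop(80,125,130,215,250,450); M=crop(190,110,290,200,500,450)
B=crop(335,125,470,215,750,500)
cv2.imwrite('pics/c1.png',np.hstack([L,M])); cv2.imwrite('pics/c2.png',B)
def blobs(lo,hi,roi,mn=8):
    m=cv2.inRange(hsv,lo,hi); k=np.zeros_like(m); x0,y0,x1,y1=roi; k[y0:y1,x0:x1]=m[y0:y1,x0:x1]
    return [c for c in cv2.findContours(k,cv2.RETR_EXTERNAL,cv2.CHAIN_APPROX_NONE)[0] if cv2.contourArea(c)>mn]
for n,lo,hi in(('green',(45,80,20),(85,255,255)),('yellow',(20,120,50),(35,255,255))):
    for c in blobs(lo,hi,(80,125,130,215)):
        r=cv2.minAreaRect(c); print(n,r,ray('top',r[0],.085))
for c in blobs((3,80,40),(19,255,255),(80,125,130,215),300):
    r=cv2.minAreaRect(c); bx=cv2.boxPoints(r); print('block',ray('top',bx,.05).round(4).tolist(),bx.round(1).tolist())
for c in blobs((3,100,40),(14,255,255),(330,140,470,215),300):
    (x,y),rad=cv2.minEnclosingCircle(c); P=ray('top',[[x,y],[x+rad,y]],.05); print('bowl',x,y,rad,P[0],np.linalg.norm(P[1]-P[0]))
E
```

```text
green ((99.01923370361328, 142.9038543701172), (3.9223227500915527, 12.355316162109375), 11.309932708740234) [[0.60472694 0.32112567 0.085     ]]
yellow ((95.2115478515625, 167.44229125976562), (3.7262067794799805, 13.335897445678711), 11.309932708740234) [[0.54483412 0.32635686 0.085     ]]
block [[0.4526, 0.3608, 0.05], [0.6443, 0.3472, 0.05], [0.6369, 0.2892, 0.05], [0.4454, 0.304, 0.05]] [[84.0999984741211, 207.6999969482422], [94.80000305175781, 131.0], [118.0999984741211, 134.3000030517578], [107.4000015258789, 211.0]]
bowl 369.4615478515625 181.53846740722656 28.482927322387695 [ 0.5270529  -0.33149008  0.05      ] 0.06969338881795403
bowl 442.0 158.5 21.708393096923828 [ 0.58730707 -0.51096673  0.05      ] 0.0535250773869457
```

View pics/c1.png

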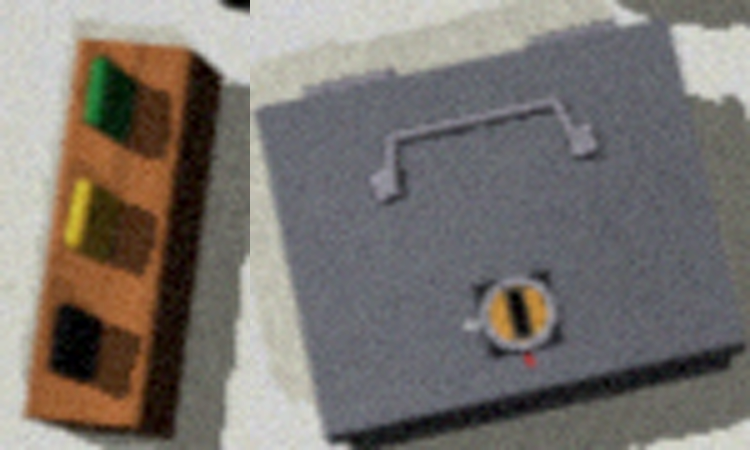

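View pics/c2.png

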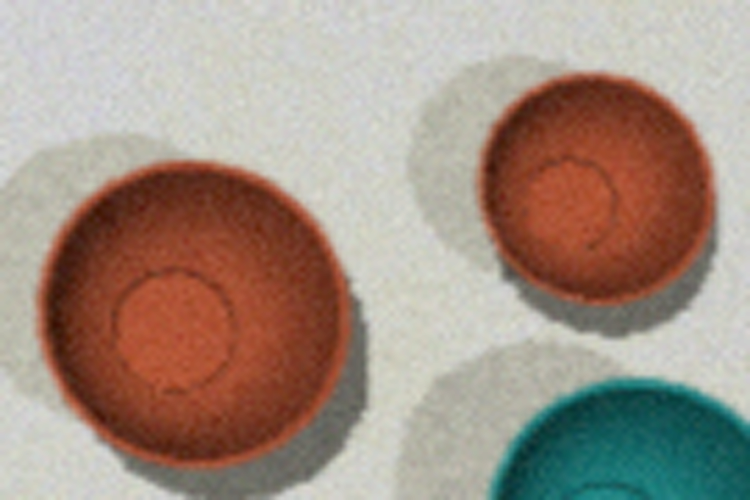

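The larger terracotta bowl measures 70 mm in rim radius (crop centre (195,315)), which matches 140 mm. The smaller one is 54 mm. I'll move above the block for a close look.

```bash
cat >> h.py <<'E'
def go(pos,yaw,s=None,pinch=True):
    "remaining move in tool axes: turn (deg about tool z) then shift before turning; yaw = world heading of tool y, deg"
    s=s or sense(); M=R.from_quat(s['tool_rot']).as_matrix()
    y=np.degrees(np.arctan2(M[1,1],M[0,1])); p=np.array(pos,float)
    if pinch: p[2]-=pinch_z
    print('t %.2f'%s['t'],'tcp',np.round(s['tcp_pos'],4),'yaw %.2f'%y,'tilt',np.round(M[:2,2],4),'| turn %.2f'%(-(yaw-y)),'shift(mm)',np.round(M.T@(p-s['tcp_pos'])*1e3,1),'F',np.round(s['force'],1),'gap %.3f'%s['finger_gap'],'q6 %.2f'%s['q'][5])
E
python3 -m handwheel '[[[0,0,0,-0.04,-0.011,0.003,0.5],[0,0,0,-0.04,-0.011,0.003,0.5],[0,0,0,-0.04,-0.011,0.003,0.5],[0,0,0,-0.04,-0.011,0.003,0.5],[0,0,0,-0.04,-0.011,0.003,0.5],[0,0,0,-0.04,-0.011,0.003,0.5],[0,0,0,-0.04,-0.011,0.003,0.5],[0,0,0,-0.04,-0.011,0.003,0.5],[0,0,0,-0.035,-0.011,0.003,0.5],[0,0,-10.5,0,0,0,0.5],[0,0,-10.5,0,0,0,0.5],[0,0,0,0,0,0,0.5],[0,0,0,0,0,0,0.5]]]' 30
python3 - <<'E'
from h import *
s,im=snap('wrist','w1.png'); go((.545,.326,.2),86)
print(ray('top',[[243.6,172.8]],.089))
for n in('k','b'):pass
cv2.imwrite('pics/w1b.png',cv2.convertScaleAbs(im[:,:,::-1],alpha=1.8))
E
```

```text
t: 1.72
tcp_pos: [0.5442, 0.3259, 0.204]
tool_rot: [0.037, 0.999, -0.0, -0.0]
force: [-0.1, 0.5, -0.1]
finger_gap: 0.502
gripper_force: 0.0
t 1.77 tcp [0.5442 0.326  0.2041] yaw 85.82 tilt [-0.0004 -0.0002] | turn -0.18 shift(mm) [-0.8  0.1 22.8] F [0.8 0.  0.1] gap 0.497 q6 -1.13
[[ 0.53617014 -0.02602781  0.089     ]]
```

View pics/w1b.png

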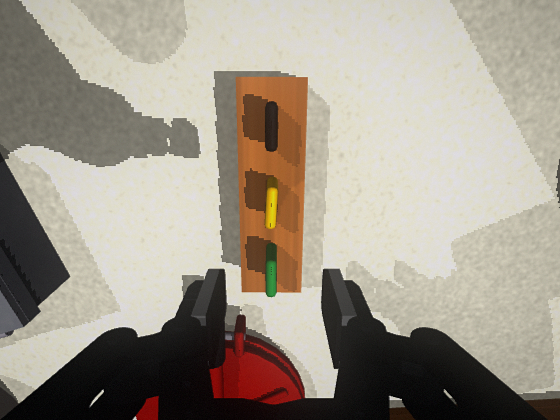

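The wrist view shows the block top at u 237–307, v 77–293, with black, yellow and green heads at (271,125), (271,203) and (271,270).

```bash
python3 - <<'E'
from h import *
im=cv2.imread('pics/w1.png');hsv=cv2.cvtColor(im,cv2.COLOR_BGR2HSV)
s=sense()
C=[]
for n,lo,hi,roi in(('black',(0,0,0),(180,255,22),(255,95,285,160)),('yellow',(20,120,60),(35,255,255),(255,160,290,240)),('green',(45,80,20),(85,255,255),(255,230,290,305))):
    m=cv2.inRange(hsv,lo,hi);x0,y0,x1,y1=roi;k=np.zeros_like(m);k[y0:y1,x0:x1]=m[y0:y1,x0:x1]
    c=max(cv2.findContours(k,0,1)[0],key=cv2.contourArea);x,y,w,h=cv2.boundingRect(c)
    u=x+w/2-.5
    A=ray('wrist',[[u,y],[u,y+h]],.09,s);B=ray('wrist',[[x,y+h/2],[x+w,y+h/2]],.09,s)
    print(n,(x,y,w,h),A[:,:2].round(4).tolist(),'mid',A.mean(0)[:2].round(4),'y',B[:,1].round(4))
m=cv2.inRange(hsv,(5,90,60),(18,255,255));m[:, :225]=0;m[:,312:]=0;m[298:]=0
pts=np.argwhere(m)[:,::-1]
for lab,e in(('left',1),('right',-1)):
    rows=range(100,280,6);E=[]
    for v in rows:
        xs=np.where(m[v])[0]; E.append((xs.min() if e==1 else xs.max()+1,v))
    P=ray('wrist',E,.05,s);f=np.polyfit(P[:,0],P[:,1],1);print(lab,'angle',np.degrees(np.arctan(f[0])),'y at .545',np.polyval(f,.545),'res',np.std(P[:,1]-np.polyval(f,P[:,0])))
for u in(262,285):
    ys=np.where(m[:,u])[0];print(u,ys.min(),ys.max(),ray('wrist',[[u,ys.min()],[u,ys.max()+1]],.05,s)[:,0])
E
```

```text
black (266, 144, 9, 7) [[0.4956, 0.3275], [0.5005, 0.3271]] mid [0.498  0.3273] y [0.3244 0.3308]
yellow (265, 187, 13, 42) [[0.527, 0.3259], [0.5602, 0.3234]] mid [0.5436 0.3246] y [0.3201 0.3299]
green (266, 243, 10, 54) [[0.5718, 0.3222], [0.6199, 0.3186]] mid [0.5959 0.3204] y [0.3168 0.3248]
left angle -4.223840562389127 y at .545 0.29653796989763703 res 0.00024005104642793913
right angle -4.244623893932685 y at .545 0.3531442595989032 res 0.00024709852983908397
262 77 291 [0.44920626 0.63870969]
285 77 292 [0.45047978 0.64134426]
```

```bash
python3 -m handwheel '[[[0,0,0,-0.001,-0.001,0.04,0.5],[0,0,0,0,0,0.045,0.5],[0,0,0,0,0,0.04,0.5],[0,0,0,0,0,0.024,0.5],[0,0,0,0,0,0,0.5],[0,0,0,0,0,0,0.0],[0,0,0,0,0,0,0],[0,0,0,0,0,0,0],[0,0,0,0,0,0,0],[0,0,0,0,0,0,0]]]' 40
python3 -c "
from h import *
go((.545,.3248,.0735),85.77)"
```

```text
t: 3.02
tcp_pos: [0.5466, 0.3254, 0.057]
tool_rot: [0.036, 0.999, 0.001, 0.002]
force: [-0.5, -0.3, 6.5]
finger_gap: 0.095
gripper_force: 41.2
t 3.02 tcp [0.5466 0.3254 0.057 ] yaw 85.91 tilt [0.0031 0.0013] | turn 0.14 shift(mm) [ 1.5 -0.7  2.2] F [-0.5 -0.3  6.5] gap 0.095 q6 -1.14
```

```bash
python3 -m handwheel '[[[0,0,0,0,0,-0.02,0],[0,0,0,0,0,-0.045,0],[0,0,0,0,0,-0.045,0],[0,0,0,-0.0037,-0.0437,-0.009,0],[0,0,0,-0.0037,-0.0437,0,0],[0,0,0,-0.0037,-0.0437,0,0],[0,0,0,-0.0037,-0.0437,0,0],[0,0,0,-0.0037,-0.0437,0,0],[0,0,0,-0.0037,-0.0437,0,0],[0,0,0,-0.0037,-0.0437,0,0],[0,0,0,-0.0037,-0.0437,0,0],[0,0,-8.5,0,0,0,0],[0,0,-8.5,0,0,0,0],[0,0,0,0,0,0,0],[0,0,0,0,0,0,0]]]'
python3 - <<'E'
from h import *
s,im=snap('wrist','w2.png'); go((.536,-.026,.2),102.8,s)
np.save('s2.npy',s,allow_pickle=True)
cv2.imwrite('pics/w2b.png',cv2.convertScaleAbs(cv2.resize(im[100:380,170:380,::-1],(600,800)[::1] if 0 else (450,600)),alpha=1.6))
E
```

```text
t: 4.9
tcp_pos: [0.5499, -0.0258, 0.1748]
tool_rot: [-0.112, 0.994, -0.0, 0.0]
force: [-0.9, 0.7, 0.5]
finger_gap: 0.098
gripper_force: 40.3
t 4.90 tcp [ 0.5499 -0.0258  0.1748] yaw 102.81 tilt [ 0.0002 -0.0001] | turn 0.01 shift(mm) [13.6  2.9 -6.5] F [-0.9  0.7  0.5] gap 0.098 q6 -2.04
```

View pics/w2b.png

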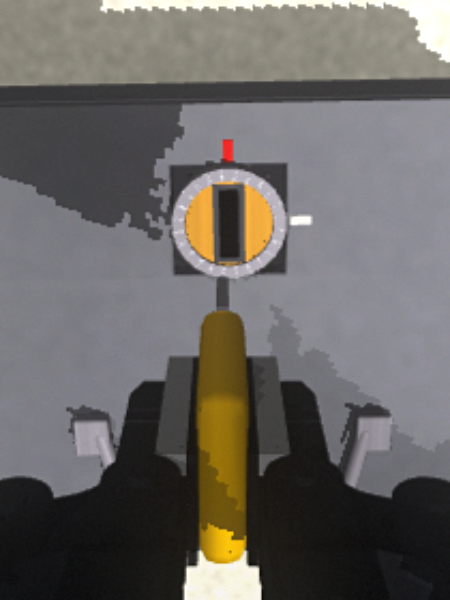

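The crop shows the lock centred near crop (230,222), which is raw pixel (277,204). The keyway is dark and upright in the picture, and the held yellow key is straight between the pads at crop u of about 222.

```bash
python3 - <<'E'
from h import *
s=np.load('s2.npy',allow_pickle=True).item(); im=cv2.imread('pics/w2.png'); hsv=cv2.cvtColor(im,cv2.COLOR_BGR2HSV)
m=cv2.inRange(hsv,(12,110,60),(28,255,255)); m[236:]=0;m[:170]=0;m[:,:245]=0;m[:,310:]=0
c=cv2.convexHull(np.argwhere(m)[:,::-1].astype(np.int32)); (x,y),r=cv2.minEnclosingCircle(c); print('disc',x,y,r,cv2.fitEllipse(c),ray('wrist',[[x,y]],.089,s))
g=im.max(2); k=((g<40)&(cv2.circle(np.zeros_like(g),(int(x),int(y)),int(r)+1,1,-1)>0)).astype(np.uint8)
c=max(cv2.findContours(k,0,1)[0],key=cv2.contourArea); rr=cv2.minAreaRect(c); print('keyway',rr)
b=cv2.boxPoints(rr);P=ray('wrist',b,.089,s);print(P.round(4).tolist(),P.mean(0))
for i in(0,1):
    d=P[i+1]-P[i];print(np.linalg.norm(d),np.degrees(np.arctan2(d[1],d[0])))
# key: tool-frame x of head features
p=camera_params('wrist');Cm=np.array(p['mount']);K,_=cam('wrist',s)
def tool(u,v,zt):
    d=Cm[:3,:3]@np.linalg.inv(K)@[u,v,1];return Cm[:3,3]+d*((zt-Cm[2,3])/d[2])
sc=280/600
for v,z in((310,.007),(400,-.033),(560,-.033)):print(v,tool(170+222.5*sc,100+v*sc,z)[:2])
E
```

```text
disc 276.3734130859375 203.63381958007812 20.41927719116211 ((276.4329528808594, 203.79718017578125), (38.98771286010742, 40.836753845214844), 87.25778198242188) [[ 0.53667213 -0.0258941   0.089     ]]
keyway ((276.5, 203.5), (31.0, 9.0), 90.0)
[[0.5268, -0.0311, 0.089], [0.5255, -0.0254, 0.089], [0.5466, -0.0204, 0.089], [0.5479, -0.0263, 0.089]] [ 0.53671497 -0.0257974   0.089     ]
0.005922324923705223 102.89426790008731
0.02166520289563253 13.289125597155499
310 [0.01780253 0.00103605]
400 [0.01950735 0.00096802]
560 [-0.01241385  0.00102975]
```

```bash
python3 -m handwheel '[[[0,0,0,0.0114,0.0022,0.018,0],[0,0,0,0,0,0.018,0],[0,0,0,0,0,0,0],[0,0,0,0,0,0.005,0],[0,0,0,0,0,0.005,0],[0,0,0,0,0,0,0]]]'
python3 - <<'E'
from h import *
go((.5367,-.0258,.13),102.9)
E
python3 -m handwheel '[[[0,0,0,0,0,0.005,0],[0,0,0,0,0,0.005,0],[0,0,0,0,0,0,0]]]'
```

```text
t: 5.7
tcp_pos: [0.5384, -0.0263, 0.1282]
tool_rot: [-0.112, 0.994, 0.0, -0.0]
force: [-0.3, -0.4, -0.4]
finger_gap: 0.095
gripper_force: 40.3
t 5.70 tcp [ 0.5384 -0.0263  0.1282] yaw 102.91 tilt [-0.0002  0.0001] | turn 0.01 shift(mm) [ 1.5  0.9 16.9] F [-0.3 -0.4 -0.4] gap 0.095 q6 -2.05
t: 6.08
tcp_pos: [0.5384, -0.0264, 0.1179]
tool_rot: [-0.112, 0.994, 0.0, -0.0]
force: [-0.3, 0.4, -1.8]
finger_gap: 0.1
gripper_force: 40.3
```

Entering freely, about 14 mm deep at this point. The ward should come near TCP z = 0.110, and home near 0.096.

```bash
python3 -m handwheel '[[[0,0,0,0,0,0.005,0],[0,0,0,0,0,0.003,0],[0,0,0,0,0,0.002,0],[0,0,0,0,0,0,0]]]'
python3 -m handwheel '[[[0,0,0,0,0,0.002,0],[0,0,0,0,0,0,0]]]'
```

```text
t: 6.58
tcp_pos: [0.5386, -0.0265, 0.1092]
tool_rot: [-0.113, 0.994, -0.0, 0.0]
force: [-2.4, 0.7, 5.8]
finger_gap: 0.101
gripper_force: 41.6
t: 6.82
tcp_pos: [0.5388, -0.0264, 0.1085]
tool_rot: [-0.113, 0.994, -0.0, 0.001]
force: [-3.2, 1.1, 15.9]
finger_gap: 0.098
gripper_force: 42.9
```

Yellow stops at the ward, 12–14 mm short, so it's a wrong key. I'll draw it out and return it to the middle slot.

```bash
python3 -m handwheel '[[[0,0,0,0,0,-0.01,0],[0,0,0,0,0,-0.025,0],[0,0,0,0,0,-0.035,0],[0,0,8.5,0,0,0,0],[0,0,8.5,0,0,0,0],[0,0,0,0.0022,0.0439,0,0],[0,0,0,0.0022,0.0439,0,0],[0,0,0,0.0022,0.0439,0,0],[0,0,0,0.0022,0.0439,0,0],[0,0,0,0.0022,0.0439,0,0],[0,0,0,0.0022,0.0439,0,0],[0,0,0,0.0022,0.0439,0,0],[0,0,0,0.0022,0.0439,0,0],[0,0,0,0,0,0.035,0],[0,0,0,0,0,0.035,0],[0,0,0,0,0,0,0],[0,0,0,0,0,0,0]]]'
python3 - <<'E'
from h import *
go((.5466,.3252,.057+pinch_z),85.8)
E
```

```text
t: 8.95
tcp_pos: [0.5466, 0.3253, 0.1072]
tool_rot: [0.036, 0.999, 0.0, 0.001]
force: [0.4, 0.3, 0.7]
finger_gap: 0.099
gripper_force: 40.6
t 8.95 tcp [0.5466 0.3253 0.1072] yaw 85.90 tilt [0.0012 0.0004] | turn 0.10 shift(mm) [ 0.1 -0.1 50.2] F [0.4 0.3 0.7] gap 0.099 q6 -1.14
```

```bash
python3 -m handwheel '[[[0,0,0,0,0,0.012,0],[0,0,0,0,0,0.008,0],[0,0,0,0,0,0.008,0],[0,0,0,0,0,0,0]]]'
python3 -m handwheel '[[[0,0,0,0,0,0.01,0],[0,0,0,0,0,0.01,0],[0,0,0,0,0,0.002,0],[0,0,0,0,0,0,0]]]'
```

```text
t: 9.45
tcp_pos: [0.5453, 0.3249, 0.0774]
tool_rot: [0.036, 0.999, -0.0, -0.001]
force: [-0.7, -0.6, 0.0]
finger_gap: 0.1
gripper_force: 40.6
t: 9.95
tcp_pos: [0.5461, 0.3251, 0.057]
tool_rot: [0.036, 0.999, -0.0, 0.0]
force: [-0.8, -0.5, 5.8]
finger_gap: 0.1
gripper_force: 41.7
```

```bash
python3 -m handwheel '[[[0,0,0,0,0,0,0.5],[0,0,0,0,0,0,0.5],[0,0,0,0,0,0,0.5],[0,0,0,0,0,-0.02,0.5],[0,0,0,0,0,-0.035,0.5],[0,0,0,-0.03,0,0,0.5],[0,0,0,-0.03,0,0,0.5],[0,0,0,0,0,0.03,0.5],[0,0,0,0,0,0.025,0.5],[0,0,0,0,0,0,0.5],[0,0,0,0,0,0,0],[0,0,0,0,0,0,0],[0,0,0,0,0,0,0],[0,0,0,0,0,0,0],[0,0,0,0,0,0,0]]]' 40
python3 -c "
from h import *
go((.5466+.0598,.3254-.0044,.057+pinch_z),85.8)"
```

```text
t: 11.82
tcp_pos: [0.6068, 0.3212, 0.0582]
tool_rot: [0.036, 0.999, 0.0, 0.001]
force: [-0.4, -1.2, 5.6]
finger_gap: 0.101
gripper_force: 41.1
t 11.82 tcp [0.6068 0.3212 0.0582] yaw 85.92 tilt [0.0029 0.0008] | turn 0.12 shift(mm) [ 0.4 -0.2  1.2] F [-0.4 -1.2  5.6] gap 0.101 q6 -1.18
```

```bash
python3 -m handwheel '[[[0,0,0,0,0,-0.02,0],[0,0,0,0,0,-0.045,0],[0,0,0,0,0,-0.05,0],[0,0,0,0.0053,-0.0439,0,0],[0,0,0,0.0053,-0.0439,0,0],[0,0,0,0.0053,-0.0439,0,0],[0,0,0,0.0053,-0.0439,0,0],[0,0,0,0.0053,-0.0439,0,0],[0,0,0,0.0053,-0.0439,0,0],[0,0,0,0.0053,-0.0439,0,0],[0,0,0,0.0053,-0.0439,0,0],[0,0,-8.5,0,0,0,0],[0,0,-8.5,0,0,0,0],[0,0,0,0,0,0.02,0],[0,0,0,0,0,0.008,0],[0,0,0,0,0,0,0],[0,0,0,0,0,0,0]]]'
python3 - <<'E'
from h import *
go((.5385,-.0263,.128+pinch_z),102.9)
E
```

```text
t: 13.95
tcp_pos: [0.5388, -0.0264, 0.1439]
tool_rot: [-0.113, 0.994, -0.0, 0.0]
force: [1.4, 0.9, -0.4]
finger_gap: 0.097
gripper_force: 40.1
t 13.95 tcp [ 0.5388 -0.0264  0.1439] yaw 102.92 tilt [ 0.0009 -0.0002] | turn 0.02 shift(mm) [ 0.3  0.2 15.9] F [ 1.4  0.9 -0.4] gap 0.097 q6 -2.05
```

```bash
python3 -m handwheel '[[[0,0,0,0,0,0.009,0],[0,0,0,0,0,0.005,0],[0,0,0,0,0,0.006,0],[0,0,0,0,0,0.006,0],[0,0,0,0,0,0,0]]]'
python3 -m handwheel '[[[0,0,0,0,0,0.005,0],[0,0,0,0,0,0.003,0],[0,0,0,0,0,0.002,0],[0,0,0,0,0,0,0]]]'
```

```text
t: 14.58
tcp_pos: [0.538, -0.0263, 0.1167]
tool_rot: [-0.112, 0.994, 0.0, -0.001]
force: [-1.2, 0.1, -0.3]
finger_gap: 0.101
gripper_force: 40.1
t: 15.08
tcp_pos: [0.5392, -0.0266, 0.1097]
tool_rot: [-0.113, 0.994, -0.0, 0.001]
force: [-2.5, 0.6, 15.4]
finger_gap: 0.098
gripper_force: 42.8
```

Green stops at the ward too. I'll return it to its slot.

```bash
python3 -m handwheel '[[[0,0,0,0,0,-0.01,0],[0,0,0,0,0,-0.025,0],[0,0,0,0,0,-0.03,0],[0,0,8.5,0,0,0,0],[0,0,8.5,0,0,0,0],[0,0,0,-0.0053,0.0439,0,0],[0,0,0,-0.0053,0.0439,0,0],[0,0,0,-0.0053,0.0439,0,0],[0,0,0,-0.0053,0.0439,0,0],[0,0,0,-0.0053,0.0439,0,0],[0,0,0,-0.0053,0.0439,0,0],[0,0,0,-0.0053,0.0439,0,0],[0,0,0,-0.0053,0.0439,0,0],[0,0,0,0,0,0.035,0],[0,0,0,0,0,0.03,0],[0,0,0,0,0,0,0],[0,0,0,0,0,0,0]]]'
python3 - <<'E'
from h import *
go((.6067,.3212,.058+pinch_z),85.8)
E
```

```text
t: 17.2
tcp_pos: [0.6064, 0.3209, 0.1082]
tool_rot: [0.036, 0.999, 0.0, 0.001]
force: [0.1, 1.3, -1.0]
finger_gap: 0.1
gripper_force: 40.1
t 17.20 tcp [0.6064 0.3209 0.1082] yaw 85.91 tilt [0.0012 0.0004] | turn 0.11 shift(mm) [-0.2  0.3 50.2] F [ 0.1  1.3 -1. ] gap 0.100 q6 -1.18
```

```bash
python3 -m handwheel '[[[0,0,0,0,0,0.012,0],[0,0,0,0,0,0.008,0],[0,0,0,0,0,0.008,0],[0,0,0,0,0,0,0]]]'
python3 -m handwheel '[[[0,0,0,0,0,0.01,0],[0,0,0,0,0,0.01,0],[0,0,0,0,0,0.002,0],[0,0,0,0,0,0,0]]]'
```

```text
t: 17.7
tcp_pos: [0.6051, 0.3206, 0.0783]
tool_rot: [0.036, 0.999, -0.0, -0.001]
force: [-0.5, -0.1, -0.8]
finger_gap: 0.098
gripper_force: 40.1
t: 18.2
tcp_pos: [0.6061, 0.3208, 0.0582]
tool_rot: [0.036, 0.999, -0.0, 0.0]
force: [-2.0, 0.0, 5.6]
finger_gap: 0.098
gripper_force: 41.2
```

Seated. Next is the black key, 120 mm towards the base (tool +x).

```bash
python3 -m handwheel '[[[0,0,0,0,0,0,0.5],[0,0,0,0,0,0,0.5],[0,0,0,0,0,0,0.5],[0,0,0,0,0,-0.02,0.5],[0,0,0,0,0,-0.035,0.5],[0,0,0,0.04,0,0,0.5],[0,0,0,0.04,0,0,0.5],[0,0,0,0.04,0,0,0.5],[0,0,0,0,0,0.03,0.5],[0,0,0,0,0,0.025,0.5],[0,0,0,0,0,0,0.5],[0,0,0,0,0,0,0],[0,0,0,0,0,0,0],[0,0,0,0,0,0,0],[0,0,0,0,0,0,0],[0,0,0,0,0,0,0]]]' 40
python3 -c "
from h import *
go((.5466-.0598,.3254+.0044,.057+pinch_z),85.8)"
```

```text
t: 20.2
tcp_pos: [0.4871, 0.3298, 0.0587]
tool_rot: [0.036, 0.999, 0.001, 0.001]
force: [0.6, -1.1, 6.3]
finger_gap: 0.1
gripper_force: 41.6
t 20.20 tcp [0.4871 0.3298 0.0587] yaw 85.91 tilt [0.0027 0.0011] | turn 0.11 shift(mm) [ 0.3 -0.   1.7] F [ 0.6 -1.1  6.3] gap 0.100 q6 -1.09
```

```bash
python3 -m handwheel '[[[0,0,0,0,0,-0.02,0],[0,0,0,0,0,-0.045,0],[0,0,0,0,0,-0.05,0],[0,0,0,-0.0097,-0.0439,0,0],[0,0,0,-0.0097,-0.0439,0,0],[0,0,0,-0.0097,-0.0439,0,0],[0,0,0,-0.0097,-0.0439,0,0],[0,0,0,-0.0097,-0.0439,0,0],[0,0,0,-0.0097,-0.0439,0,0],[0,0,0,-0.0097,-0.0439,0,0],[0,0,0,-0.0097,-0.0439,0,0],[0,0,-8.5,0,0,0,0],[0,0,-8.5,0,0,0,0],[0,0,0,0,0,0.02,0],[0,0,0,0,0,0.008,0],[0,0,0,0,0,0,0],[0,0,0,0,0,0,0]]]'
python3 - <<'E'
from h import *
go((.5386,-.0264,.118+pinch_z),102.9)
E
```

```text
t: 22.32
tcp_pos: [0.5388, -0.0264, 0.1447]
tool_rot: [-0.113, 0.994, -0.0, 0.0]
force: [0.3, 0.1, -0.8]
finger_gap: 0.099
gripper_force: 40.6
t 22.32 tcp [ 0.5388 -0.0264  0.1447] yaw 102.92 tilt [ 0.0008 -0.0002] | turn 0.02 shift(mm) [ 0.2  0.1 26.7] F [ 0.3  0.1 -0.8] gap 0.099 q6 -2.05
```

```bash
python3 -m handwheel '[[[0,0,0,0,0,0.009,0],[0,0,0,0,0,0.005,0],[0,0,0,0,0,0.006,0],[0,0,0,0,0,0.006,0],[0,0,0,0,0,0,0]]]'
python3 -m handwheel '[[[0,0,0,0,0,0.005,0],[0,0,0,0,0,0.003,0],[0,0,0,0,0,0.002,0],[0,0,0,0,0,0,0]]]'
```

```text
t: 22.95
tcp_pos: [0.5386, -0.0264, 0.1177]
tool_rot: [-0.112, 0.994, 0.0, 0.0]
force: [1.3, 0.1, -1.4]
finger_gap: 0.097
gripper_force: 40.6
t: 23.45
tcp_pos: [0.5384, -0.0264, 0.1081]
tool_rot: [-0.112, 0.994, 0.0, -0.0]
force: [0.9, 0.3, -1.7]
finger_gap: 0.096
gripper_force: 40.7
```

No resistance past the ward height, so black is the right key. Home is at about z = 0.0977.

```bash
python3 -m handwheel '[[[0,0,0,0,0,0.005,0],[0,0,0,0,0,0.004,0],[0,0,0,0,0,0.002,0],[0,0,0,0,0,0,0]]]'
python3 -m handwheel '[[[0,0,0,0,0,0.001,0],[0,0,0,0,0,0,0]]]'
```

```text
t: 23.95
tcp_pos: [0.5386, -0.0264, 0.0977]
tool_rot: [-0.112, 0.994, -0.0, 0.0]
force: [0.6, 0.6, 4.2]
finger_gap: 0.098
gripper_force: 41.4
t: 24.2
tcp_pos: [0.5386, -0.0264, 0.0976]
tool_rot: [-0.113, 0.994, -0.0, 0.0]
force: [-1.6, -0.0, 9.9]
finger_gap: 0.1
gripper_force: 42.6
```

```bash
python3 -m handwheel '[[[0,0,8.7,0,-0.0002,0,0],[0,0,8.7,0,-0.0002,0,0],[0,0,8.7,0,-0.0002,0,0],[0,0,8.7,0,-0.0002,0,0],[0,0,8.7,0,-0.0002,0,0],[0,0,8.7,0,-0.0002,0,0],[0,0,8.7,0,-0.0002,0,0],[0,0,8.7,0,-0.0002,0,0],[0,0,8.7,0,-0.0002,0,0],[0,0,8.7,0,-0.0002,0,0],[0,0,0,0,0,0,0],[0,0,0,0,0,0,0]]]'
python3 - <<'E'
from h import *
go((.5386,-.0264,.0976+pinch_z),102.9); print(sense()['ft_torque'])
snap('top','top1.png')
s,im=snap('wrist','w3.png');cv2.imwrite('pics/w3b.png',cv2.convertScaleAbs(im[:,:,::-1],alpha=1.8))
E
```

```text
t: 25.7
tcp_pos: [0.5387, -0.0272, 0.0976]
tool_rot: [0.603, 0.798, 0.001, 0.001]
force: [1.6, 4.2, 8.9]
finger_gap: 0.101
gripper_force: 42.2
t 25.70 tcp [ 0.5387 -0.0272  0.0976] yaw 15.85 tilt [0.0029 0.0012] | turn -87.05 shift(mm) [0.8 0.1 0. ] F [1.6 4.2 8.9] gap 0.101 q6 -0.54
[ 7.65329495e-01 -1.87343206e-01 -7.40909065e-04]
```

View pics/w3b.png

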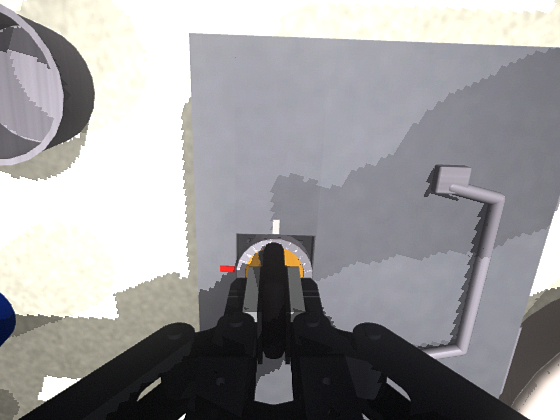

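The head has turned with the tool by 87°, and the lock is still covered by the key. I'll add 3° for margin, then turn back slightly past zero to take up the disc's play.

```bash
python3 -m handwheel '[[[0,0,3,0,0,0,0],[0,0,0,0,0,0,0],[0,0,0,0,0,0,0]]]'
python3 -m handwheel '[[[0,0,-9,0,0.0002,-0.001,0],[0,0,-9,0,0.0002,0,0],[0,0,-9,0,0.0002,0,0],[0,0,-9,0,0.0002,0,0],[0,0,-9,0,0.0002,0,0],[0,0,-9,0,0.0002,0,0],[0,0,-9,0,0.0002,0,0],[0,0,-9,0,0.0002,0,0],[0,0,-9,0,0.0002,0,0],[0,0,-9,0,0.0002,0,0],[0,0,-6,0,0,0,0],[0,0,0,0,0,0,0],[0,0,4,0,0,0,0],[0,0,0,0,0,0,0]]]'
python3 - <<'E'
from h import *
go((.5386,-.0264,.0976+pinch_z),102.9); print(sense()['ft_torque'])
E
python3 -m handwheel '[[[0,0,0,0,0,-0.005,0],[0,0,0,0,0,-0.005,0],[0,0,0,0,0,0,0]]]'
```

```text
t: 26.18
tcp_pos: [0.5387, -0.0272, 0.0977]
tool_rot: [0.623, 0.782, 0.001, 0.001]
force: [0.9, 4.5, 9.8]
finger_gap: 0.098
gripper_force: 42.2
t: 27.92
tcp_pos: [0.539, -0.0266, 0.0977]
tool_rot: [-0.129, 0.992, -0.0, 0.0]
force: [0.9, 1.7, 6.4]
finger_gap: 0.097
gripper_force: 41.6
t 27.93 tcp [ 0.539  -0.0266  0.0977] yaw 104.82 tilt [ 0.0008 -0.0001] | turn 1.92 shift(mm) [0.3 0.3 0.1] F [0.9 1.7 6.4] gap 0.097 q6 -2.09
[ 0.16546578 -0.07099117 -0.00094006]
t: 28.3
tcp_pos: [0.5386, -0.0268, 0.1076]
tool_rot: [-0.13, 0.992, -0.0, -0.0]
force: [0.9, -0.3, -0.3]
finger_gap: 0.099
gripper_force: 40.7
```

The key is drawing out freely. Now to the bowl.

```bash
python3 -m handwheel '[[[0,0,0,0,0,-0.02,0],[0,0,0,0,0,-0.04,0],[0,0,0,0.0128,-0.0416,0,0],[0,0,0,0.0128,-0.0416,0,0],[0,0,0,0.0128,-0.0416,0,0],[0,0,0,0.0128,-0.0416,0,0],[0,0,0,0.0128,-0.0416,0,0],[0,0,0,0.0128,-0.0416,0,0],[0,0,0,0.0128,-0.0416,0,0],[0,0,0,0,0,0.04,0],[0,0,0,0,0,0,0],[0,0,0,0,0,0,0]]]'
python3 - <<'E'
from h import *
s,im=snap('wrist','w4.png');go((.527,-.3315,.059+pinch_z),104.9,s)
a=snapshot('top')
A=cv2.resize(im[60:410,70:490],(480,400));B=cv2.resize(a[120:220,180:260],(320,400),interpolation=cv2.INTER_CUBIC)
cv2.imwrite('pics/w4b.png',cv2.convertScaleAbs(np.hstack([A,B])[:,:,::-1],alpha=1.8))
E
```

```text
t: 29.8
tcp_pos: [0.5269, -0.3305, 0.1276]
tool_rot: [-0.13, 0.992, 0.0, -0.0]
force: [-0.7, 0.2, -0.6]
finger_gap: 0.095
gripper_force: 42.5
t 29.80 tcp [ 0.5269 -0.3305  0.1276] yaw 104.95 tilt [-0.0009  0.0006] | turn 0.05 shift(mm) [ 0.1 -1.1 68.6] F [-0.7  0.2 -0.6] gap 0.095 q6 -2.57
```

View pics/w4b.png

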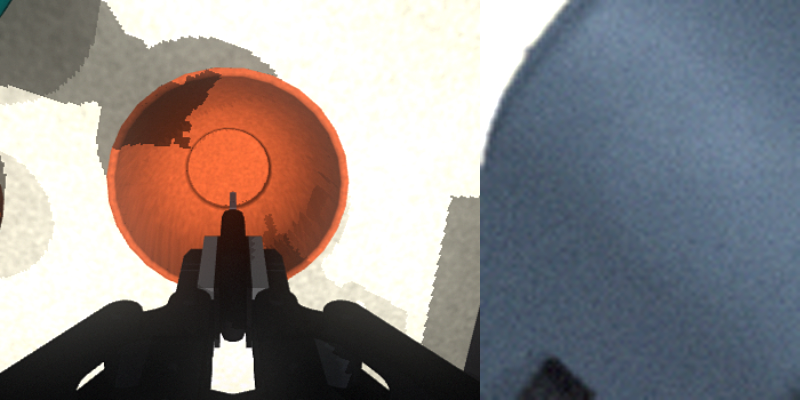

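The left part shows the black key over the terracotta bowl: blade tip at crop (233,200), bowl floor circle centred at (228,167). The arm hides the lock in the right part. I'll lower and release.

```bash
python3 -m handwheel '[[[0,0,0,0,0,0.03,0],[0,0,0,0,0,0.025,0],[0,0,0,0,0,0.013,0],[0,0,0,0,0,0,0],[0,0,0,0,0,0,0.4],[0,0,0,0,0,0,0.4],[0,0,0,0,0,0,0.4],[0,0,0,0,0,0,0.4],[0,0,0,0,0,-0.01,0.4],[0,0,0,0,0,-0.02,0.4],[0,0,0,0,0,-0.04,0.4],[0,0,0,0,0,-0.05,0.4],[0,0,0,0,0,0,0.4],[0,0,0,0,0,0,0.4]]]'
python3 - <<'E'
from h import *
s,im=snap('wrist','w5.png');go((.527,-.3315,.2),104.9,s)
cv2.imwrite('pics/w5b.png',cv2.convertScaleAbs(im[:,:,::-1],alpha=1.8))
E
```

```text
t: 31.65
tcp_pos: [0.5267, -0.3307, 0.1795]
tool_rot: [-0.13, 0.992, 0.0, -0.0]
force: [-0.2, -0.2, -0.7]
finger_gap: 0.401
gripper_force: 0.0
t 31.65 tcp [ 0.5267 -0.3307  0.1795] yaw 104.92 tilt [-0.0001  0.0001] | turn 0.02 shift(mm) [-0.1 -0.8 -1.8] F [-0.2 -0.2 -0.7] gap 0.401 q6 -2.57
```

View pics/w5b.png

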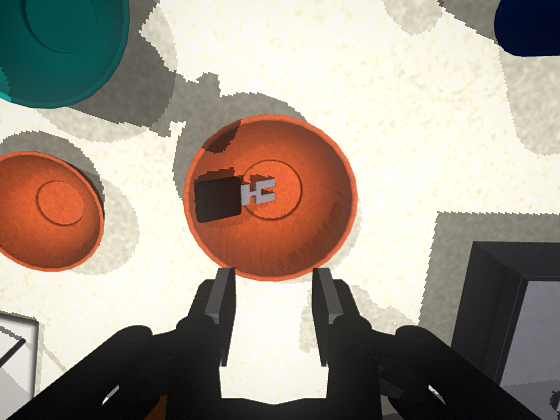

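The black key lies in the terracotta bowl (head at (218,198), blade at (260,190)). One final check of the block and lock.

```bash
python3 - <<'E'
from h import *
a=snapshot('top');b=snapshot('scene')
A=cv2.resize(a[125:215,80:130],(250,450),interpolation=cv2.INTER_CUBIC);B=cv2.resize(b[150:270,240:440],(540,324),interpolation=cv2.INTER_CUBIC);B=cv2.copyMakeBorder(B,0,126,0,0,0)
cv2.imwrite('pics/f.png',cv2.convertScaleAbs(np.hstack([A,B])[:,:,::-1],alpha=1.8))
E
```

```text
(no output)
```

View pics/f.png

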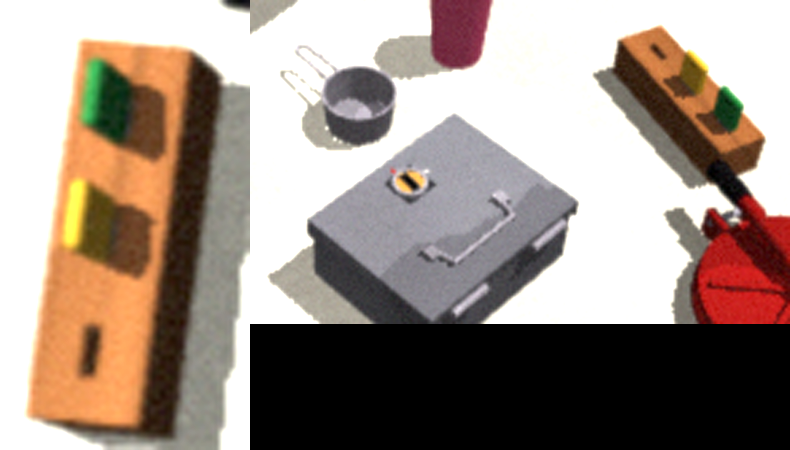

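The green and yellow keys stand in the block (crop (105,97) and (88,217)), the black key's slot is empty, and the keyway is back at rest (410,182).

```bash
python3 -c "
from station import *
print(sign_off())"
```

```text
the job is handed in; nothing more can be done
None
```

I handed the job in at about 32 s: the black key went fully home, was turned 90° clockwise, turned back, drawn out and put in the terracotta bowl; yellow and green stopped short and stand in the block again; the latch is out of sight, so I take it as thrown from the 90° turn but could not see it.

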